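Lock the yellow filter insert into the vacuum line housing

ROBOT

A 6-joint arm with a two-finger parallel gripper is mounted at the origin on the work surface. World frame = base frame: x ahead of the robot, y to its left, z up, the work surface at z = 0. Lengths are in mm, angles in rad, forces in N, time in s.
With the tool pointing down it reaches from about 275 to 825 mm from the base axis. Payload 5.2 kg.
Tool frame: the origin (TCP) lies at the very end of the fingers, on their centre line; the grasp point (between the pads) lies 19 mm behind it; z points along the fingers, y is the line along which they close (so a half turn about z gives the same grasp; the last joint's range is limited). The gripper opens to 93 mm and grips with 3 to 60 N. Pads are 15 mm wide; open, the fingers measure 128 mm over their backs; the gripper's body (75 mm by 188 mm) begins 65 mm behind the grasp point.
Start: joints at [-1.352, 0.259, 1.535, -0, 1.348, -0.203], TCP at [225.192, -501.79, 218.653] pointing down, gripper open.
Joint ranges: [-3.14, 3.14], [-0.91, 2.08], [0.19, 2.58], [-1.22, 4.36], [0.22, 2.71], [-3.12, 3.12]. Speed limits (rad/s): [2.57, 2.57, 3.14, 3.14, 3.14, 3.14].

INTERFACE

Orientations are given as [roll, pitch, yaw] about the fixed x, y, z axes, in that order (R = Rz(yaw) Ry(pitch) Rx(roll)).
In Python, from bench import robot gives the robot as it stands. The module is installed in compiled form; this text tells all that it offers. Calls block until the motion is done:
- robot.move_ptp(position, orientation): joint-space move of the TCP to a pose.
- robot.move_linear(position, ori=None, speed=150, f_stop=None): straight line of the TCP; ori=None keeps the orientation; speed is the mean speed in mm/s. With f_stop (N) it stops when the force on the tool has changed by that much, and returns True; else False.
- robot.move_j(angles): joint-space move.
- robot.move_gripper(opening): opening from 0.0 (shut) to 1.0 (fully open); the grip force is fixed at half the most; returns when the fingers have stopped.
- robot.sleep(seconds).
- robot.inverse_kinematics(position, orientation): joint angles nearest the present ones, or None.
- robot.get_image(name): name is "side" or "top" or "wrist"; returns a dict with "img" (384x512x3 uint8, blue, green, red), "fovy" (degrees; the focal length in pixels is half the picture's height over the tangent of half this angle, whatever the lens; pixels are square), "cx", "cy" (the principal point, pixels), "eye" and "orientation" of the camera in the world. Camera axes: x right, y down, z forward; pixel columns grow to the right and rows downward; lengths in mm; the calibration is good to about 2 mm. A picture is of the moment at which its call begins. There is no depth.
A pose or a line that the arm cannot do raises robot.MotionError and nothing moves.
- robot.hand_in(): hands the job in; it is judged then, once.
Readings, each from a call of its own:
- robot.current_t(): time.
- robot.current_qpos(): joint angles.
- robot.current_joint_vel(): joint speeds.
- robot.current_joint_efforts(): joint torques, N m.
- robot.current_tcp_pos(): TCP position.
- robot.current_eef_rot(): TCP orientation.
- robot.current_contact_force(): force on the tool from outside, world axes, zero at the start.
- robot.current_ft_torque(): the same for the moment, N m.
- robot.current_gripper_width(): opening from 0.0 (shut) to 1.0 (fully open).
- robot.current_finger_force(): force on a finger pad.
Only numpy, scipy, OpenCV 4.12 (cv2) and the standard library are available. Lean on these libraries where they do the work, as an engineer would, in place of code of your own. Each camera call takes 0.05 s, during which the arm holds its last target. There are 200 camera calls.

TASK

Fit the yellow filter insert into the open filter housing of the vacuum line: line its two lugs up with the two slots in the yellow rim, push it in until its flange sits on the rim, then twist it clockwise (seen from above) to the stop, so that its grip bar points at the red marks, and let go. Leave the red and the blue inserts standing where they are.

Things in the scene. Friction and masses are not known exactly. Their poses are not given: they have to be found in the camera images.
- insert_yellow: Yellow filter insert, upright, 0.16 kg. Origin: centre of its underside, z up, x along grip bar; a half turn makes no difference. Plug diameter 34, height 0-44 (white below 22); two lugs at 23-31 along +x and -x, 12 wide, 58 tip to tip, hidden under the ends of the bar; flange diameter 64 at 44-52; grip bar 60 (x) by 16 (y) at 52-87, pinch it across the 16. All mm.
- insert_red: Red filter insert, same shape, size (64 mm wide, 87 mm tall) and frame as the yellow one. Not needed: leave it standing.
- insert_blue: Blue filter insert, same shape, size (64 mm wide, 87 mm tall) and frame as the yellow one. Not needed: leave it standing.
- housing: Fixed cup, diameter 80 mm; origin: centre of underside at table level, z up. Yellow rim, top at 65 mm, 10 thick, hole 44; two slots (green marks, out to diameter 68) 60 deg counter-clockwise of +x and -x; lugs pass 12 deg or 5 mm off. Below it lugs turn only clockwise, freely, 60 deg to stops: bar then along x (red marks). Seated, insert origin 21 mm above housing origin; 21 higher if lugs miss slots.
Things that resemble listed ones, but are neither listed nor needed, are in the scene too. What is shaped like the housing but brown is not meant.

How it is judged (in metres and radians):
On the way:
1. the yellow insert is pushed in, its lugs down through the slots, flange on the rim, not yet twisted (z of insert_yellow in the frame of housing below 0.029 m and horizontal distance between insert_yellow and housing below 0.012 m and angle between the x axis of insert_yellow and the x axis of housing, either way round above 0.5 rad), for 0.1 s.
At the end, for the whole second after the job is handed in: The yellow insert stands upright (within 8 degrees) and at rest in the housing, its origin within 10 mm of the housing's axis and less than 27 mm above the housing's origin (21 mm when seated), its grip bar within 15 degrees of the housing's x axis (the stop) (z of insert_yellow in the frame of housing below 0.027 m and horizontal distance between insert_yellow and housing below 0.01 m and angle between the x axis of insert_yellow and the x axis of housing, either way round below 0.26 rad and angle between insert_yellow's own z axis and vertical below 0.15 rad and linear speed of insert_yellow below 0.02 m/s); the robot touches nothing.
It fails at once if the red insert is moved by more than 40 mm or knocked over (distance of insert_red from where it was at the start of the episode above 0.04 m or angle between insert_red's own z axis and vertical above 0.5 rad).
It fails at once if the blue insert is moved by more than 40 mm or knocked over (distance of insert_blue from where it was at the start of the episode above 0.04 m or angle between insert_blue's own z axis and vertical above 0.5 rad).
It also fails if it takes over 42 s, if anything falls off the work surface, if the arm or the gripper's body presses on something with over 40 N, if the wrist force passes 120 N, or if a joint passes its speed limit or range.

## Working session

There is one attempt and no reset: what is moved stays moved. The work goes in short steps, each a Python script; the robot and the scene stay as the last script left them, time stands still between calls to the robot, and variables do not carry over. Pictures are saved under pics/ and viewed, at most 10 in all, crops included, and the job is handed in when it is done.

```bash
mkdir -p pics; cat > h.py <<'E'
import numpy as np, cv2
from scipy.spatial.transform import Rotation as R
from bench import robot
def ray(d,u,v):
    f=d["img"].shape[0]/2/np.tan(np.radians(d["fovy"])/2)
    o=np.array(d["orientation"],float)
    M=o if o.shape==(3,3) else R.from_euler('xyz',o).as_matrix()
    return np.array(d["eye"],float), M@np.array([(u-d["cx"])/f,(v-d["cy"])/f,1])
def onz(d,u,v,z):
    e,r=ray(d,u,v); return e+r*(z-e[2])/r[2]
E
python3 - <<'E'
from h import *
import pickle
ims=[]
for n in("top","side","wrist"):
    d=robot.get_image(n); pickle.dump(d,open(n+".pkl","wb")); ims.append(d["img"])
    print(n,d["fovy"],d["cx"],d["cy"],d["eye"],d["orientation"])
    cv2.imwrite(f"pics/{n}0.png",cv2.resize(d["img"],None,fx=1.5,fy=1.5))
print(robot.current_t(),robot.current_eef_rot())
E
```

```text
top 44.63974096570828 264.64187442225887 197.77073665149553 [ 436.1003129    29.68431249 1269.48889778] [-3.08014548 -0.02581333 -1.54687717]
side 46.3256522326941 256.1458358862708 188.10318907024362 [256.37031241 823.05564032 651.76268546] [-2.19405849  0.01267908 -2.87098873]
wrist 68.32162432493308 257.5456909787317 186.74792404820036 [ 294.22113886 -471.50914471  384.01089352] [ 2.86162611e+00  1.62918473e-03 -1.14943335e+00]
0.15 [-3.14025111e+00 -2.87318951e-04  4.21810607e-01]
```

View pics/top0.png

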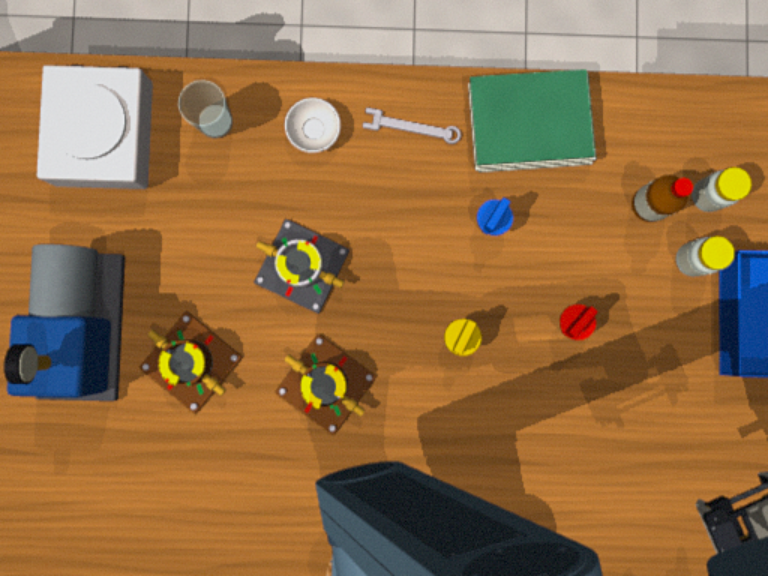

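View pics/side0.png

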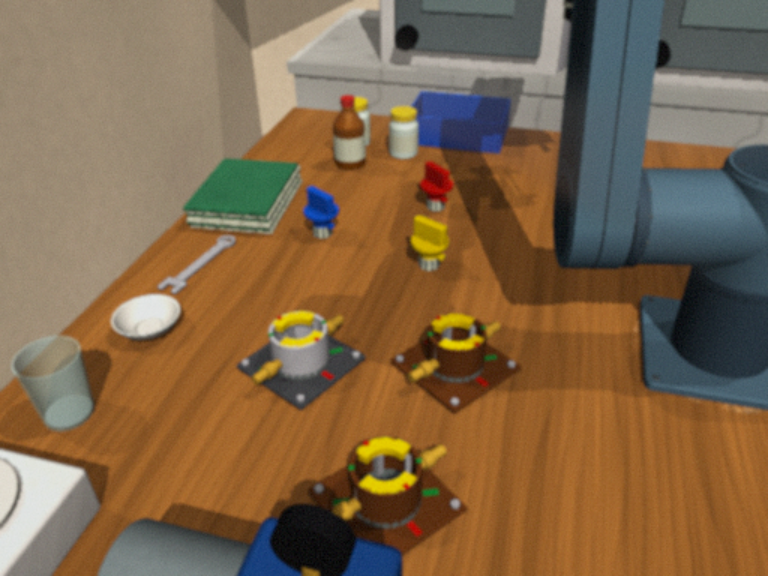

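The top view (1.5x pixels) has three housing-like cups: grey at (298,263), brown at (182,362) and brown at (323,385). I choose the grey one. Yellow things are the insert at (463,338), the jar caps at (733,185) and (715,253), and the rims. I choose the one with the grip bar, at (463,338). The red insert is at (579,321) and the blue one at (495,216).

```bash
python3 - <<'E'
from h import *
import pickle
t=pickle.load(open("top.pkl","rb")); s=pickle.load(open("side.pkl","rb"))
def crop(d,u,v,h=32): return cv2.resize(d["img"][v-h:v+h,u-h:u+h],(390,390) if 0 else (290,290),interpolation=cv2.INTER_CUBIC)
cv2.imwrite("pics/crop.png",np.vstack([np.hstack([crop(t,199,175),crop(t,309,225)]),np.hstack([crop(s,200,230),crop(s,286,162)])]))
for nm,d,(u,v),z in(("rim t",t,(199,175),65),("ins t",t,(309,225),65),("rim s",s,(200,230),65),("ins s",s,(286,162),60)):
    hsv=cv2.cvtColor(d["img"],cv2.COLOR_BGR2HSV)
    m=cv2.inRange(hsv,(24,130,70),(34,255,255)); k=np.zeros_like(m); cv2.circle(k,(u,v),30,255,-1); m&=k
    n,l,st,c=cv2.connectedComponentsWithStats(m)
    for i in range(1,n):
        if st[i,4]>25: print(nm,st[i],c[i].round(1),onz(d,*c[i],z).round(1))
    pts=cv2.findNonZero(m); (cc,r)=cv2.minEnclosingCircle(pts); print(nm,cc,r,onz(d,*cc,z).round(1))
E
```

```text
rim t [198 161  15  19 131] [206.4 169.5] [580.1 152.6  65. ]
rim t [184 170  16  19 135] [190.5 179.7] [552.7 192.6  65. ]
rim t (198.2621307373047, 174.28155517578125) 14.365387916564941 [567.3 173.1  65. ]
ins t [296 213  25  24 477] [308.2 224.4] [ 445.1 -113.5   65. ]
ins t (308.1271057128906, 223.9322052001953) 12.674127578735352 [ 446.2 -113.4   65. ]
rim s [182 207  27  14 210] [195.5 212.8] [580.7 155.3  65. ]
rim s [187 220  28  11 134] [200.4 226.2] [555.2 192.7  65. ]
rim s (199.5, 216.5) 17.67776870727539 [568.1 164.5  65. ]
ins s [274 144  24  30 522] [285.9 158.6] [ 445.7 -107.6   60. ]
ins s (286.5, 158.0) 16.37843894958496 [ 444.8 -110.8   60. ]
```

View pics/crop.png

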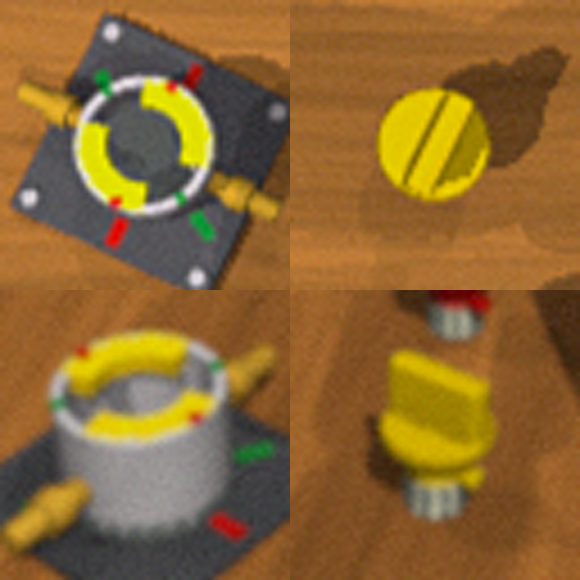

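The crop confirms both choices. The grey cup has its yellow rim, red marks at about -26° and green marks at about 34°. The yellow insert's bar lies at about -21°. Next is a wrist look at both.

```bash
python3 - <<'E'
from h import *
import pickle
out=[]
for n,p,y in(("wh",[567,173,230],-0.45),("wi",[446,-113,200],-0.37)):
    robot.move_ptp(p,[np.pi,0,y]); d=robot.get_image("wrist"); pickle.dump(d,open(n+".pkl","wb")); out.append(d["img"])
    print(d["eye"],robot.current_t())
    # centre pixel in the picture of expected target
    hsv=cv2.cvtColor(d["img"],cv2.COLOR_BGR2HSV)
    m=cv2.inRange(hsv,(24,130,70),(34,255,255)); k,l,st,c=cv2.connectedComponentsWithStats(m)
    for i in range(1,k):
        if st[i,4]>100: print(n,st[i],c[i].round(1),onz(d,*c[i],65).round(1))
cv2.imwrite("pics/w1.png",np.hstack([cv2.resize(o[:, 56:456],(400,384)) for o in out]))
E
```

```text
[635.35608696 137.22290316 396.04877408] 2.875
wh [ 479  130   33   53 1369] [497.5 156.4] [459.6 -92.5  65. ]
wh [243 141  45  31 586] [266.6 153.5] [581.6 151.5  65. ]
wh [227 171  43  31 605] [246.2 188.3] [553.8 192.2  65. ]
wh [334 307  28   9 184] [349.9 310.2] [332.6 141.1  65. ]
wh [183 315  34  26 387] [201.4 326. ] [399.4 340.2  65. ]
wh [164 329  35  29 543] [180.1 344.9] [383.6 384.2  65. ]
[ 517.05699266 -142.1143286   366.42614771] 4.1167
wi [ 232  146   55   64 2503] [259.1 175.1] [ 448.2 -117.    65. ]
```

View pics/w1.png

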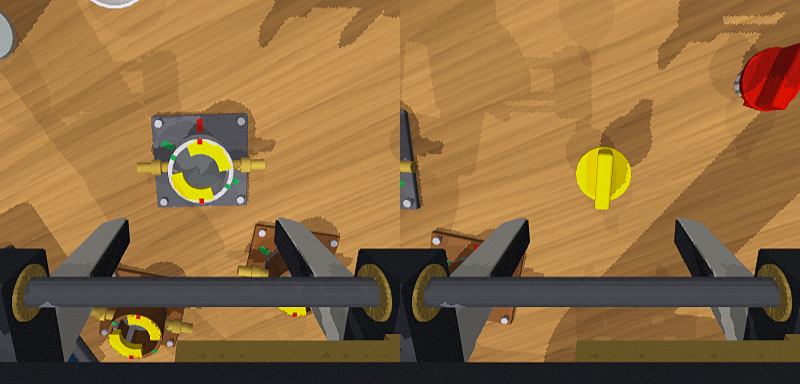

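The left half shows the grey housing centred near (200,170). Its red marks point straight up the picture, so the tool yaw of -0.45 already matches. The right half shows the insert near (603,176), with its bar nearly along the picture's vertical.

```bash
python3 - <<'E'
from h import *
import pickle
d=pickle.load(open("wi.pkl","rb")); im=d["img"]
hsv=cv2.cvtColor(im,cv2.COLOR_BGR2HSV)
for r in(155,175,200): print(hsv[r,228:292:2,2])
m=cv2.inRange(hsv,(24,130,70),(34,255,255))
pts=cv2.findNonZero(m); print(cv2.boundingRect(pts))
v=hsv[...,2]; 
th,_=cv2.threshold(v[m>0],0,255,cv2.THRESH_OTSU); b=m&cv2.inRange(v,th+1,255)
k,l,st,c=cv2.connectedComponentsWithStats(b)
i=1+np.argmax(st[1:,4]); print(th,st[i],c[i])
r=cv2.minAreaRect(cv2.findNonZero((l==i).astype(np.uint8))); print(r)
bx=np.array([onz(d,*p,87)[:2] for p in cv2.boxPoints(r)]); print(bx.round(1),bx.mean(0))
(cc,rad)=cv2.minEnclosingCircle(pts); print(cc,rad,onz(d,*cc,52))
# flange extreme columns -> centre across
xs=np.where(m[176])[0]; print(xs.min(),xs.max(),onz(d,(xs.min()+xs.max())/2,176,52))
E
```

```text
[158 160 158 158 158 132 222 230 227 227 227 226 230 191 229 226 222 219
 213 196 142 201 197 197 199 198 116 145 146 142 143 139]
[188 183 224 227 226 226 225 226 227 226 227 228 187 228 226 226 227 224
 226 222 177 183 187 199 197 198 197 233 226 235 197 185]
[179 183 189 191 191 192 193 194 177 173 170 175 230 226 225 226 226 227
 223 162 185 179 186 187 191 190 183 183 180 177 185 184]
(0, 146, 494, 216)
204.0 [ 232  148   37   62 1532] [251.24804178 176.97650131]
((248.93106079101562, 177.8275909423828), (34.87910461425781, 60.78929138183594), 4.763641834259033)
[[ 432.9  -77.1]
 [ 489.6 -106.4]
 [ 474.5 -137.4]
 [ 416.7 -110. ]] [ 453.4295333 -107.7173863]
(246.5, 260.0) 266.3893737792969 [349.22237663 -61.89213565  52.        ]
232 286 [ 444.28926214 -115.40256608   52.        ]
```

```bash
python3 - <<'E'
from h import *
import pickle
d=pickle.load(open("wi.pkl","rb"))
a=-0.385; u=np.array([np.cos(a),np.sin(a)])
print(onz(d,259.5,209.7,87)[:2]+30*u, onz(d,259.5,146,44)[:2]-32*u, onz(d,260,160,87)[:2],onz(d,260,195,87)[:2])
p,q=onz(d,260.25,155,87),onz(d,259.3,200,87); print(np.arctan2(*(p-q)[1::-1]))
t=pickle.load(open("top.pkl","rb"))
# flange left edge / top/bottom from top view: enclosing circle centre
print(onz(t,308.1,223.9,52), onz(t,308.1,223.9,48))
E
```

```text
[ 445.97201299 -116.97082693] [ 445.3605176  -115.91658398] [ 467.39092244 -125.25073836] [ 433.11646844 -112.0327069 ]
-0.38877582907779384
[ 446.4400556  -114.84840925   52.        ] [ 446.47402632 -115.32326441   48.        ]
```

```bash
python3 - <<'E'
from h import *
import pickle
x,y,a=445.8,-116,-0.387
robot.move_ptp([x,y,120],[np.pi,0,a]); robot.move_gripper(0.6)
print(robot.move_linear([x,y,57],speed=80,f_stop=15))
robot.move_gripper(0.0); print(robot.current_tcp_pos(),robot.current_gripper_width(),robot.current_finger_force())
robot.move_linear([x,y,190],speed=150)
d=robot.get_image("wrist"); pickle.dump(d,open("g.pkl","wb")); cv2.imwrite("pics/g.png",d["img"])
print(robot.current_t(),robot.current_contact_force())
E
```

```text
False
[ 445.83472282 -115.97873533   57.0238489 ] 0.1673413924722121 29.984264373779297
8.05 [ 0.43493459 -0.0318142  -2.41792759]
```

View pics/g.png

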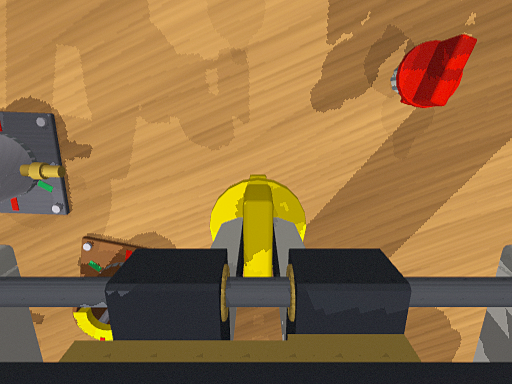

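The insert is in the hand. The flange spans columns 210-306 with a lug tip at (258,176), and the bar is centred at column 258. I'll compute the along-bar offset and then go over the housing.

```bash
python3 - <<'E'
from h import *
import pickle
d=pickle.load(open("g.pkl","rb")); tcp=np.array(robot.current_tcp_pos()); rot=robot.current_eef_rot(); print(tcp,rot)
a=rot[2]; u=np.array([np.cos(a),np.sin(a)]); z0=tcp[2]-57
m=cv2.inRange(cv2.cvtColor(d["img"],cv2.COLOR_BGR2HSV),(24,130,70),(34,255,255)); m[:,:180]=0
e=lambda c:np.where(m[:,c])[0].min()-.5
print(e(258),e(240),e(277))
print("lug",(onz(d,258,e(258),z0+27)[:2]-tcp[:2])@u-29)
for c in(240,277):
    for z in (44,52):
        p=onz(d,c,e(c),z0+z)[:2]-tcp[:2]; l=p@[-u[1],u[0]]; print(z,l,p@u-np.sqrt(32**2-l**2))
robot.move_ptp([567.2,172.2,170],[np.pi,0,0.60])
s=robot.get_image("side"); cv2.imwrite("pics/s2.png",cv2.resize(s["img"][130:290,110:290],None,fx=3,fy=3)); print(robot.current_t())
E
```

```text
[ 445.04791322 -115.60288153  188.84556173] [-3.14131851e+00  2.38816533e-03 -3.87059467e-01]
174.5 181.5 181.5
lug 0.06802665130039998
44 9.726842680845586 -1.9892441665996294
52 9.207755511882738 0.011077373988669592
44 -14.529732570547 -0.0207323715131551
52 -13.965330766443303 1.8599826974773777
9.2917
```

View pics/s2.png

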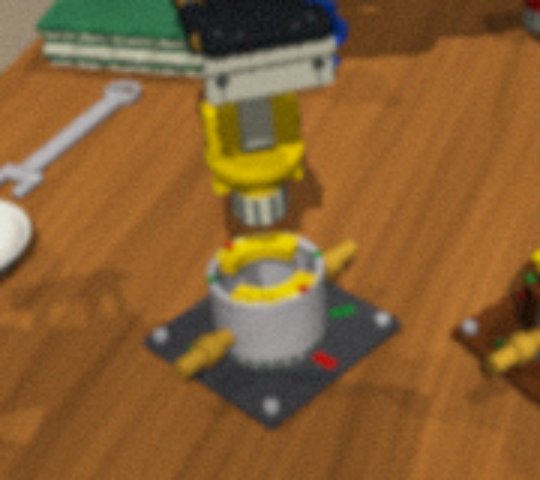

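The insert hangs upright over the cup at (258,200), lugs towards the green marks. Now lower it.

```bash
python3 - <<'E'
from h import *
robot.move_linear([567.2,172.2,130],speed=120)
print(robot.move_linear([567.2,172.2,76],speed=40,f_stop=15))
print(robot.current_tcp_pos(),robot.current_contact_force(),robot.current_ft_torque(),robot.current_t())
E
```

```text
True
[567.02949138 172.20607883  78.05420802] [-0.2961427  -0.74321667  3.73316982] [-0.08752947  0.15279717 -0.01297323] 10.9917
```

Stopped at TCP z = 78, which puts the origin at 21 mm, so it is seated. Now twist.

```bash
python3 - <<'E'
from h import *
import pickle
robot.sleep(0.25); p=[567.1,172.2,78.3]
for y in(0.3,0.0,-0.3,-0.44):
    robot.move_ptp(p,[np.pi,0,y]); print(y,robot.current_contact_force().round(1) if hasattr(robot.current_contact_force(),'round') else robot.current_contact_force(),robot.current_ft_torque()[2],robot.current_eef_rot()[2],robot.current_t())
robot.move_gripper(0.6); robot.move_linear([567.1,172.2,230],speed=150)
d=robot.get_image("wrist"); s=robot.get_image("side"); pickle.dump(d,open("e.pkl","wb"))
cv2.imwrite("pics/e.png",np.hstack([cv2.resize(d["img"][90:250,170:350],(400,356)),cv2.resize(s["img"][160:320,110:290],(400,356))]))
print(robot.current_t())
E
```

```text
0.3 [ 0.8 -0.4 -0.8] -0.035996578711134326 0.30383287478662213 11.6333
0.0 [ 0.3  0.7 -1.5] -0.04176147306423926 0.005760842834169333 12.025
-0.3 [-0.4 -0.2 -1.7] -0.02555227196922235 -0.2934457943889306 12.4167
-0.44 [ 3.1  4.5 -3.6] 0.14154653038581244 -0.43421054525595326 12.675
14.75
```

View pics/e.png

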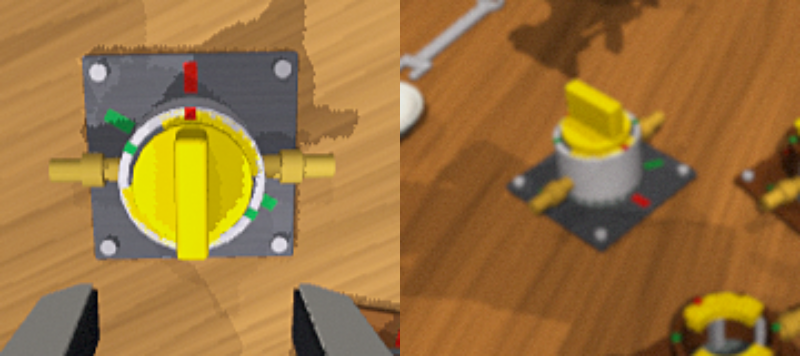

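The insert is seated in the grey housing, with its bar at (190,195) lined up with the red marks at (190,75) and (190,113). The gripper is clear.

```bash
python3 -c "
from bench import robot
print(robot.hand_in())"
```

```text
the job is handed in; nothing more can be done
None
```

I fitted the yellow insert into the grey housing, pushed it down onto the rim, twisted it clockwise until its grip bar pointed at the red marks, let go and handed the job in at about 15 s; the red and blue inserts were never touched, and no verdict came back.

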